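Clear the oil reservoir's top and take off its filler cap of unknown thread hand

TASK

Clear the two wooden offcuts off the top of the grey oil reservoir into the white slotted tray while the filler cap is still on, so that nothing can fall into the neck. Then take off the round ribbed filler cap: it may have a right-hand or a left-hand thread, so find out by trying which way it loosens, then lift it off. Finish while still holding the cap in the gripper, still, straight above the neck and at least 6 cm above the reservoir's top.

Things in the scene. Friction and masses are not known exactly. Their poses are not given: they have to be found in the camera images.
- reservoir: Fixed grey cast box on a flange, 150 (x) x 260 (y) x 60 mm high. Origin: centre of its underside; z up. Its flat top is at z = 60 mm. In its own frame the filler neck with the cap is at x = 15, y = 65 mm, and a fixed steel hex plug (52 mm across, 25 mm high; not to be turned) at x = 45, y = -90 mm.
- neck (a point): Centre of the filler neck on the reservoir's top surface (z = 60 mm), under the cap. The fixed steel neck is 22 mm high and hidden in the cap, which must rise that far to be clear. Whether the cap loosens counterclockwise or clockwise (from above) changes from start to start and cannot be seen.
- cap: Loose round black ribbed cap, 50 mm diameter, 40 mm high, 0.1 to 0.17 kg, hollow below. Origin: centre of its lower rim (on the reservoir's top when closed); z up. Quarter-turn thread: the loosening way it turns freely, staying down, and lifts straight off when 65 to 95 degrees from its start (locked before 55, stop at about 105). The other way it meets a hard stop after 2 to 12 degrees.
- offcut_long: Loose stepped wood offcut, 40 (x) x 22 (y) x 22 mm high, 20 g, on the reservoir's top; full height only on the 22 mm at its -x end, 12 mm high on the rest. Origin: centre of its underside; best gripped across y, its 22 mm width.
- offcut_short: Loose stepped wood offcut, 32 (x) x 24 (y) x 22 mm high, 20 g, on the reservoir's top; full height only on the 14 mm at its -x end, 14 mm high on the rest. Origin: centre of its underside; best gripped across y, its 24 mm width.
- white_tray: Fixed white slotted open tray, 168 (x) x 262 (y) x 74 mm high, walls 7 mm, inside 152 x 246 mm, inner floor 2 mm above the desk. Origin: centre of its underside; z up. It stands to the left or to the right of the reservoir.

How it is judged:
On the way:
1. both offcuts are in the white tray while the cap is still on its neck (x of offcut_long in the frame of white_tray between -0.08 and 0.08 m and y of offcut_long in the frame of white_tray between -0.127 and 0.127 m and height (world z) of each of offcut_long, offcut_short below 0.05 m and x of offcut_short in the frame of white_tray between -0.08 and 0.08 m and y of offcut_short in the frame of white_tray between -0.127 and 0.127 m and distance between cap and neck below 0.008 m), for 0.2 s.
At the end, for the whole second after the job is handed in: Both offcuts lie inside the white tray (origins under 50 mm high); the cap is in the fingers (over 1 N), its origin at least 55 mm above the reservoir's top (z over 0.115 m) and within 50 mm sideways of the neck's axis, not touching the reservoir, moving slower than 30 mm/s (x of offcut_long in the frame of white_tray between -0.08 and 0.08 m and y of offcut_long in the frame of white_tray between -0.127 and 0.127 m and height (world z) of each of offcut_long, offcut_short below 0.05 m and x of offcut_short in the frame of white_tray between -0.08 and 0.08 m and y of offcut_short in the frame of white_tray between -0.127 and 0.127 m and height (world z) of cap above 0.115 m and horizontal distance between cap and neck below 0.05 m and contact force between the fingers and cap above 1 N and contact force between cap and reservoir below 0.1 N and linear speed of cap below 0.03 m/s); the arm keeps its last pose, push and grip.
It also fails if it takes over 64 s, if anything falls off the work surface, if the arm or the gripper's body presses on something with over 40 N, if the wrist force passes 120 N, or if a joint passes its speed limit or range.

ROBOT

A 6-joint arm with a two-finger parallel gripper is mounted at the origin on a cart in front of the work surface, level with it; the furniture and walls round the work are solid. World frame = base frame: x ahead of the robot, y to its left, z up, the work surface at z = 0. Lengths are in m, angles in rad, forces in N, time in s.
With the tool pointing down it reaches from about 0.375 to 0.975 m from the base axis. Payload 3.8 kg.
Tool frame: the origin (TCP) lies between the finger pads; the fingertips stand 17 mm ahead of it and the grasp point (between the pads) lies 2 mm behind it; y points along the fingers, z is the direction in which the jaws open and shut, and the axes are right-handed (so a half turn about y gives the same grasp; the last joint's range is limited). The gripper opens to 85 mm and grips with 20 to 120 N. Pads are 22 mm wide; open, the fingers measure 114 mm over their backs; the gripper's body (76 mm by 85 mm) begins 54 mm behind the grasp point. The pads swing forward as they close: fully open they stand 13 mm farther back than shut.
Start: joints at [-1.139, 0.264, 1.604, -0, 1.274, -0.037], TCP at [0.305, -0.602, 0.248] pointing down, gripper open.
Joint ranges: [-2.63, 2.63], [-0.94, 2.18], [0.31, 2.57], [-1.31, 4.45], [0, 2.66], [-2.55, 2.55]. Speed limits (rad/s): [2.57, 2.57, 3.14, 3.14, 3.14, 3.14].

INTERFACE

Orientations are given as a rotation vector (axis times angle).
In Python, from workcell import bot, eyes, nets gives the robot as it stands. The module is installed in compiled form; this text tells all that it offers.
- The arm moves only by the tool jog_arm, never from a script. Its arguments are lists of equal length, an entry for each row: "turn": the turn, a rotation vector about the tool's x, y, z in rad, a list of three; "slide": the shift along the tool's x, y, z in mm, a list of three; "grip": the opening in per cent of the stroke, from 0 (shut) to 100 (fully open). A call has 1 to 5 rows; each row shifts and turns the commanded pose from where the row before left it, along the tool's axes as they then stand; what a row does not reach is not made up. A row lasts 1/10 s, in which the tool goes at most 50 mm and 8.59 degrees, less where a joint would pass 70% of its speed; a pose out of reach is approached as far as the arm can. A call with a gripper value outside its range is refused whole. The fingers move at their own pace and stop on an object; "newtons" is the grip in N (left out, the last holds). Time passes only in rows, so rows that do not move let the fingers close. It gives the time, the measured TCP pose, the force and the opening at its end, in the units of the state.
- bot.read_state(): the state, without advancing time (a new reading comes with each control period).
- eyes.read_camera(name): name is "scene" or "top" or "wrist"; returns a dict with "img" (420x560x3 uint8, red, green, blue), "depth" (420x560 float32, m along the optical axis (not along the pixel's ray), 0 where there is no reading), "intrinsics" (3x3 intrinsics, pixels), "position" and "rotation" of the camera in the world. Camera axes: x right, y down, z forward; pixel columns grow to the right and rows downward; lengths in m; the calibration is good to about 2 mm. The wrist camera is an equidistant fisheye: a pixel r from the principal point sees the ray r / f radians off the axis. A picture is of the moment at which its call begins.
- bot.finish_job(): hands the job in, once; it reports no verdict.
Trained networks look in a picture, given as the dict that the camera call returned (one of the last four; its "shot" number tells which), for a name from the list of things; names that differ only in an ending like _2 or _b are one class to them, and where a whole thing is asked for, a point or a joint stands for the part that bears it (a point fixed in the world has none). Each returns a list of dicts, best first, with "conf" (0 to 1); they miss things now and then, are a little off and sometimes report something else, mostly with a low value. They report only what shows in the picture. A call takes as long as a camera call.
- nets.search_frame(thing, picture): "xyz" ([x, y, z] in m, in the coordinates of the camera as it stood for that picture, good to about 4 mm: the middle of the surface that is visible of it).
The state is a dict: "time": time; "q": joint angles; "joint_vel": joint speeds; "joint_torque": joint torques, N m; "tool_pos": TCP position; "tcp_rot": TCP orientation; "wrist_force": force on the tool from outside, world axes, zero at the start; "torque": the same for the moment, N m; "width": opening from 0.0 (shut) to 1.0 (fully open).
Only numpy, scipy, OpenCV 4.12 (cv2) and the standard library are available. Lean on these libraries where they do the work, as an engineer would, in place of code of your own. Each camera call takes 0.05 s, during which the arm holds its last target.

## Working session

There is one attempt and no reset: what is moved stays moved. The work goes in short steps, Python scripts to look and compute and a tool call to move; the robot and the scene stay as the last step left them, time stands still between calls to the robot, and variables do not carry over. Pictures are saved under pics/ and viewed, and the job is handed in when it is done.

Besides the shell and the picture viewer there is one more tool, called after "Emit:" as name(argument=value, ...), one argument or row to a line, values as JSON. jog_arm: Moves the arm, as the interface text tells. Its arguments: {"type":"object","properties":{"turn":{"type":"array"},"slide":{"type":"array"},"grip":{"type":"array"},"newtons":{"type":"number"}},"required":["turn","slide","grip"]}

```bash
mkdir -p pics; cat > h.py <<'E'
import numpy as np, cv2
from workcell import bot, eyes, nets
from scipy.spatial.transform import Rotation as R
def shot(n,f):
    p=eyes.read_camera(n); cv2.imwrite('pics/'+f,cv2.cvtColor(p['img'],cv2.COLOR_RGB2BGR)); return p
def w(p,x): return np.array(p['position'])+np.array(p['rotation'])@np.array(x)
def cloud(p):
    K=p['intrinsics'];d=p['depth'];v,u=np.mgrid[:d.shape[0],:d.shape[1]]
    P=np.stack([(u-K[0,2])/K[0,0]*d,(v-K[1,2])/K[1,1]*d,d],-1)
    return P@np.array(p['rotation']).T+np.array(p['position'])
def proj(p,X):
    K=p['intrinsics'];c=np.array(p['rotation']).T@(np.array(X)-p['position']);return K[:2,:2]@(c[:2]/c[2])+K[:2,2]
E
python3 - <<'E'
from h import *
s=bot.read_state();print(s)
print(R.from_rotvec(s['tcp_rot']).as_matrix().round(3))
for n in ['top','scene']:
    p=shot(n,n+'0.png'); print(n,p['position'],np.array(p['rotation']).round(3),p['intrinsics'])
    for t in ['reservoir','cap','offcut_long','offcut_short','white_tray']:
        print(t,[(round(r['conf'],2),w(p,r['xyz']).round(3)) for r in nets.search_frame(t,p)[:3]])
    np.savez(n+'0.npz',c=cloud(p),img=p['img'],K=p['intrinsics'],pos=p['position'],rot=p['rotation'])
E
```

```text
{'time': 0.0, 'q': array([-1.13888141e+00,  2.64765121e-01,  1.60539289e+00,  7.82064601e-06,
        1.27370994e+00, -3.68713334e-02]), 'joint_vel': array([-0.00261574,  0.00058171,  0.00012957,  0.00047386, -0.0009792 ,
       -0.00025883]), 'joint_torque': array([-1.42212521e-03, -5.15107048e+01, -3.67324340e+01,  1.16516489e-04,
        1.29107983e-02,  1.86681535e-05]), 'tool_pos': array([ 0.30468981, -0.60152891,  0.24694373]), 'tcp_rot': array([-0.46858522,  1.96280285, -1.95830282]), 'wrist_force': array([0.28760934, 0.20336477, 0.25056179]), 'torque': array([ 0.04091378,  0.00856519, -0.04098044]), 'width': 1.00221374428773}
[[-0.892 -0.001  0.452]
 [-0.452  0.002 -0.892]
 [-0.    -1.    -0.002]]
top [ 0.41110102 -0.00887242  1.0781855 ] [-2.168  2.159 -0.143] [[437.10946508   0.         275.66303553]
 [  0.         437.10946508 210.317196  ]
 [  0.           0.           1.        ]]
reservoir [(0.66, array([0.646, 0.226, 1.313]))]
cap [(0.84, array([0.778, 0.358, 1.445]))]
offcut_long [(0.45, array([0.661, 0.241, 1.328]))]
offcut_short []
white_tray [(0.55, array([-0.126, -0.546,  0.541])), (0.28, array([0.649, 0.229, 1.316]))]Traceback (most recent call last):
  File "<stdin>", line 8, in <module>
  File "h.py", line 10, in cloud
    return P@np.array(p['rotation']).T+np.array(p['position'])
           ~~~~~~~~~~~~~~~~~~~~~~~~~~~^~~~~~~~~~~~~~~~~~~~~~~~
ValueError: operands could not be broadcast together with shapes (420,560) (3,)
```

```bash
sed -i "s/np.array(p\['rotation'\])/R.from_rotvec(p['rotation']).as_matrix()/" h.py
sed -i "s/^def cloud(p):/def cloud(p):\n    p=dict(p)/" h.py
python3 - <<'E'
from h import *
for n in ['top','scene']:
    p=shot(n,n+'0.png'); print(n,p['position'])
    for t in ['reservoir','cap','offcut_long','offcut_short','white_tray']:
        print(t,[(round(r['conf'],2),w(p,r['xyz']).round(3),proj(p,w(p,r['xyz'])).round()) for r in nets.search_frame(t,p)[:3]])
    np.savez(n+'0.npz',c=cloud(p),img=p['img'],K=p['intrinsics'],pos=p['position'],rot=p['rotation'])
E
```

```text
top [ 0.41110102 -0.00887242  1.0781855 ]
reservoir [(0.63, array([0.557, 0.182, 0.064]), array([190., 201.]))]
cap [(0.74, array([0.569, 0.245, 0.102]), array([159., 193.]))]
offcut_long [(0.46, array([0.559, 0.184, 0.061]), array([189., 200.])), (0.45, array([0.531, 0.163, 0.082]), array([196., 211.]))]
offcut_short []
white_tray [(0.68, array([ 0.557, -0.178,  0.003]), array([339., 205.]))]
scene [-0.06540558 -0.56106348  0.38797342]
reservoir [(0.86, array([0.506, 0.129, 0.049]), array([223., 196.]))]
cap [(0.71, array([0.558, 0.24 , 0.08 ]), array([208., 167.]))]
offcut_long [(0.7, array([0.529, 0.155, 0.076]), array([222., 179.]))]
offcut_short [(0.55, array([0.529, 0.079, 0.071]), array([246., 189.]))]
white_tray [(0.92, array([ 0.534, -0.193,  0.039]), array([355., 241.]))]
```

View pics/top0.png

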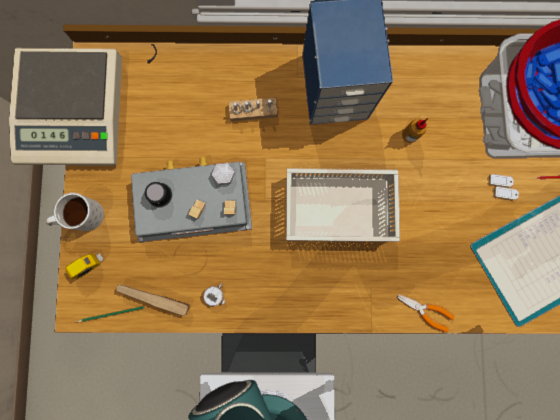

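View pics/scene0.png

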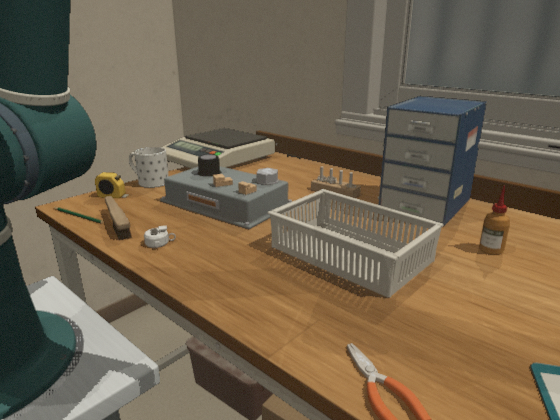

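The top view shows the reservoir around px (190,200), the cap at (158,194), offcuts at (196,209) and (230,208), the hex plug at (222,173) and the tray at (342,206). I'll zoom in and measure from depth.

```bash
python3 - <<'E'
from h import *
D=np.load('top0.npz');c=D['c'];img=D['img']
cr=img[155:245,125:265];cv2.imwrite('pics/z0.png',cv2.cvtColor(cv2.resize(cr,None,fx=5.5,fy=5.5,interpolation=cv2.INTER_CUBIC),cv2.COLOR_RGB2BGR))
# z map ROI
z=c[...,2]
def rect(mask,name):
    n,l,st,ce=cv2.connectedComponentsWithStats(mask.astype(np.uint8))
    for i in range(1,n):
        if st[i,4]<25: continue
        P=c[l==i]; r=cv2.minAreaRect((P[:,:2]*1000).astype(np.float32))
        print(name,st[i,4],ce[i].round(1),'mean',P.mean(0).round(4),'rect',np.round(r[0],1),np.round(r[1],1),round(r[2],1),'zmax',P[:,2].max().round(3),P[:,2].min().round(3))
roi=np.zeros(z.shape,bool);roi[150:250,120:265]=1
rect(roi&(z>0.052)&(z<0.066),'top')
rect(roi&(z>0.067)&(z<0.12),'things')
rect(roi&(z>0.077)&(z<0.12),'high')
roi[:]=0;roi[155:255,270:410]=1
rect(roi&(z>0.06)&(z<0.09),'trayrim')
np.set_printoptions(linewidth=250)
print((z[195:222,186:242:1]*1000).round().astype(int))
E
```

```text
top 5751 [186.5 200.3] mean [0.5589 0.1903 0.0595] rect [563.7 188.7] [150.3 260.3] 6.7 zmax 0.066 0.052
things 364 [222.8 173.6] mean [0.6179 0.1037 0.0838] rect [619.1 103.8] [46.5 50.4] 7.0 zmax 0.091 0.067
things 462 [156.5 193.3] mean [0.5689 0.2514 0.0966] rect [570.2 253.9] [49.4 50.4] 6.2 zmax 0.106 0.067
things 174 [196.4 209. ] mean [0.536  0.1638 0.0768] rect [536.9 163.8] [22.  39.7] 64.4 zmax 0.087 0.067
things 144 [229.3 207.6] mean [0.5396 0.088  0.0769] rect [540.3  88.1] [22.9 30.5] 89.0 zmax 0.086 0.068
high 348 [222.6 173.2] mean [0.6186 0.1041 0.0843] rect [619.  104.3] [46.3 49.2] 8.2 zmax 0.091 0.077
high 436 [156.  192.9] mean [0.5695 0.2521 0.0981] rect [570.2 253.9] [49.4 50.4] 6.2 zmax 0.106 0.077
high 95 [194.2 211.8] mean [0.5288 0.1678 0.0813] rect [528.7 167.7] [22.  21.5] 64.0 zmax 0.087 0.077
high 61 [228.8 210.5] mean [0.5323 0.0887 0.0817] rect [532.2  88.1] [12.2 23.1] 1.9 zmax 0.086 0.078
trayrim 1532 [341.3 205.8] mean [ 0.5462 -0.1715  0.073 ] rect [ 548.9 -173.9] [262.2 168. ] 89.6 zmax 0.079 0.061
[[61 64 57 ... 57 59 61]
 [60 60 57 ... 59 58 54]
 [58 61 59 ... 56 60 61]
 ...
 [62 58 58 ... 58 58 59]
 [60 59 59 ... 62 58 59]
 [59 60 60 ... 60 59 58]]
```

View pics/z0.png

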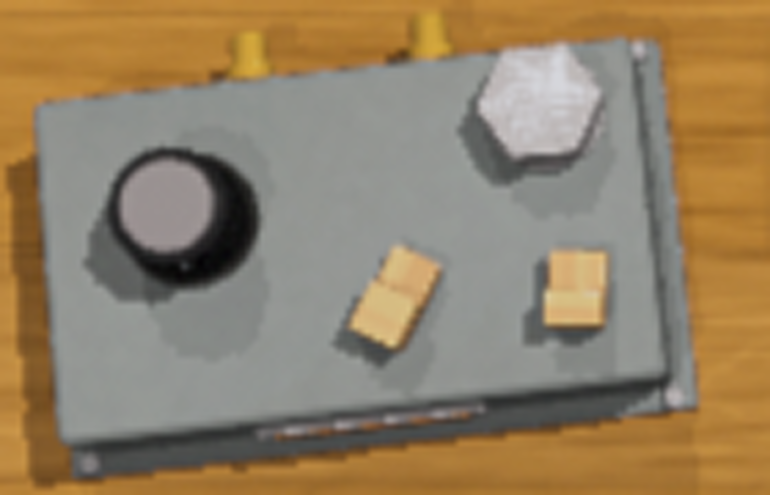

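Depth gives these positions, and the cap agrees with the reservoir geometry:

| Thing | Position (m) | Angle |
|---|---|---|
| Reservoir | (0.564, 0.189) | yaw ~7° |
| Neck / cap | (0.571, 0.254) | – |
| offcut_long | (0.537, 0.164) | x axis at −25.5° |
| offcut_short | (0.540, 0.088) | yaw ~0° |
| Tray | (0.549, −0.174) | yaw ~0° |

I'll move over offcut_short first.

Emit:
jog_arm(
  turn=[
    [0, 0, 0],
    [0, 0, 0],
    [0, 0, 0],
    [0, 0, 0],
    [0, 0, 0],
  ],
  slide=[
    [-34.7, 0, -34],
    [-34.7, 0, -34],
    [-34.7, 0, -34],
    [-34.7, 0, -34],
    [-34.7, 0, -34],
  ],
  grip=[60, 60, 60, 60, 60],
  newtons=30,
)

```text
time: 1.4
tool_pos: [0.3832, -0.3704, 0.2484]
tcp_rot: [-0.467, 1.96, -1.961]
wrist_force: [1.1, -0.4, 0.6]
width: 0.6
```

Emit:
jog_arm(
  turn=[
    [0, 0, 0],
    [0, 0, 0],
    [0, 0, 0],
    [0, 0, 0],
    [0, 0, 0],
  ],
  slide=[
    [-34.7, 0, -34],
    [-34.7, 0, -34],
    [-34.7, 0, -34],
    [-34.7, 0, -34],
    [-34.7, 0, -34],
  ],
  grip=[60, 60, 60, 60, 60],
)

```text
time: 1.9
tool_pos: [0.4613, -0.1402, 0.2488]
tcp_rot: [-0.467, 1.959, -1.961]
wrist_force: [0.9, 0.1, -1.0]
width: 0.601
```

Emit:
jog_arm(
  turn=[
    [0, 0, 0],
    [0, 0, 0],
    [0, 0, 0],
    [0, 0, 0],
    [0, 0, 0],
  ],
  slide=[
    [-34.7, 0, -34],
    [-34.7, 0, -34],
    [-34.7, 0, -34],
    [-34.7, 0, -34],
    [-34.7, 0, -34],
  ],
  grip=[60, 60, 60, 60, 60],
)

```text
time: 2.4
tool_pos: [0.5393, 0.09, 0.2487]
tcp_rot: [-0.467, 1.96, -1.96]
wrist_force: [0.0, -1.3, -1.1]
width: 0.603
```

Emit:
jog_arm(
  turn=[
    [0, -0.1484, 0],
    [0, -0.1484, 0],
    [0, -0.1484, 0],
    [0, -0.1484, 0],
    [0, -0.1484, 0],
  ],
  slide=[
    [0, 0, 0],
    [0, 0, 0],
    [0, 0, 0],
    [0, 0, 0],
    [0, 0, 0],
  ],
  grip=[60, 60, 60, 60, 60],
)

```text
time: 2.9
tool_pos: [0.5389, 0.0881, 0.2484]
tcp_rot: [-1.02, 1.465, -1.465]
wrist_force: [0.5, 1.2, -0.8]
width: 0.602
```

Emit:
jog_arm(
  turn=[
    [0, -0.1484, 0],
    [0, -0.1484, 0],
    [0, -0.1484, 0],
    [0, -0.1484, 0],
    [0, -0.1484, 0],
  ],
  slide=[
    [0, 0, 0],
    [0, 0, 0],
    [0, 0, 0],
    [0, 0, 0],
    [0, 0, 0],
  ],
  grip=[60, 60, 60, 60, 60],
)

```text
time: 3.4
tool_pos: [0.5389, 0.088, 0.2484]
tcp_rot: [-1.368, 0.919, -0.919]
wrist_force: [-0.3, 0.8, -0.0]
width: 0.602
```

Emit:
jog_arm(
  turn=[
    [0, -0.1484, 0],
    [0, -0.1484, 0],
    [0, -0.1484, 0],
    [0, -0.1484, 0],
    [0, -0.1484, 0],
  ],
  slide=[
    [0, 0, 0],
    [0, 0, 0],
    [0, 0, 0],
    [0, 0, 0],
    [0, 0, 0],
  ],
  grip=[60, 60, 60, 60, 60],
)

```text
time: 3.9
tool_pos: [0.5389, 0.088, 0.2484]
tcp_rot: [-1.543, 0.345, -0.346]
wrist_force: [0.3, -0.4, 0.5]
width: 0.597
```

Emit:
jog_arm(
  turn=[
    [0, -0.148, 0],
    [0, -0.148, 0],
    [0, -0.148, 0],
    [0, 0, 0],
  ],
  slide=[
    [0, 0, 0],
    [0, 0, 0],
    [0, 0, 0],
    [0, 0, 0],
  ],
  grip=[60, 60, 60, 60],
)

```text
time: 4.3
tool_pos: [0.5389, 0.088, 0.2484]
tcp_rot: [-1.571, 0.002, -0.002]
wrist_force: [0.0, -0.4, -0.4]
width: 0.6
```

```bash
cat > st.py <<'E'
from h import *
s=bot.read_state();M=R.from_rotvec(s['tcp_rot']).as_matrix()
print(s['time'],'pos',s['tool_pos'].round(4),'yaw z',np.degrees(np.arctan2(M[1,2],M[0,2])).round(2),'ydir',M[:,1].round(3),'F',s['wrist_force'].round(2),'T',s['torque'].round(2),'w',round(s['width'],3),'q',s['q'].round(2))
def rel(x,y):
    d=np.array([x,y,0])-s['tool_pos'];d[2]=0;print('slide to',x,y,(M.T@d*1000).round(1))
E
python3 - <<'E'
from st import *
rel(.5403,.0881)
p=shot('top','t1.png');p=shot('wrist','w1.png')
E
```

```text
4.3 pos [0.5389 0.088  0.2484] yaw z 89.86 ydir [ 0.  0. -1.] F [ 0.03 -0.36 -0.4 ] T [-0.    0.03 -0.  ] w 0.6 q [ 0.12  0.02  1.88  0.    1.24 -1.45]
slide to 0.5403 0.0881 [1.4 0.  0.1]
```

View pics/w1.png

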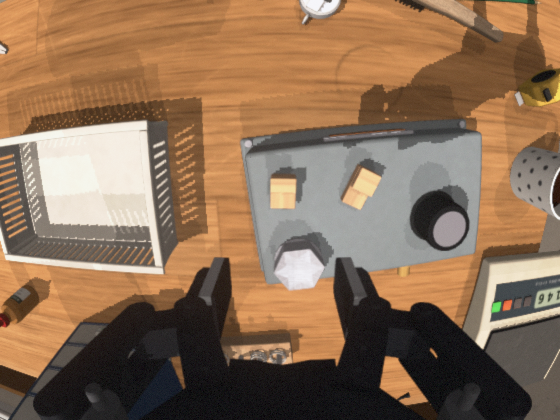

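The wrist view shows offcut_short at (283,191), centred between the fingers, with offcut_long at (361,187) and the cap at (441,222). Descending.

Emit:
jog_arm(
  turn=[
    [0, 0, 0],
    [0, 0, 0],
    [0, 0, 0],
    [0, 0, 0],
    [0, 0, 0],
  ],
  slide=[
    [0, 45, 0],
    [0, 45, 0],
    [0, 40, 0],
    [0, 22, 0],
    [0, 10, 0],
  ],
  grip=[60, 60, 60, 60, 60],
)

```text
time: 4.9
tool_pos: [0.5366, 0.0877, 0.0832]
tcp_rot: [-1.571, 0.008, -0.0]
wrist_force: [-1.4, 0.1, -0.2]
width: 0.602
```

Emit:
jog_arm(
  turn=[
    [0, 0, 0],
    [0, 0, 0],
    [0, 0, 0],
  ],
  slide=[
    [0, 6, 0],
    [0, 0, 0],
    [0, 0, 0],
  ],
  grip=[60, 60, 50],
)

```text
time: 5.2
tool_pos: [0.5403, 0.0881, 0.0819]
tcp_rot: [-1.57, 0.0, -0.005]
wrist_force: [-0.3, -0.5, -0.0]
width: 0.5
```

```bash
python3 - <<'E'
from st import *
p=shot('wrist','w2.png')
E
```

```text
5.2 pos [0.5403 0.0881 0.0819] yaw z 89.81 ydir [ 0.003  0.    -1.   ] F [-0.32 -0.49 -0.01] T [ 0.02 -0.03  0.02] w 0.5 q [ 0.12  0.19  2.03  0.    0.92 -1.45]
```

View pics/w2.png

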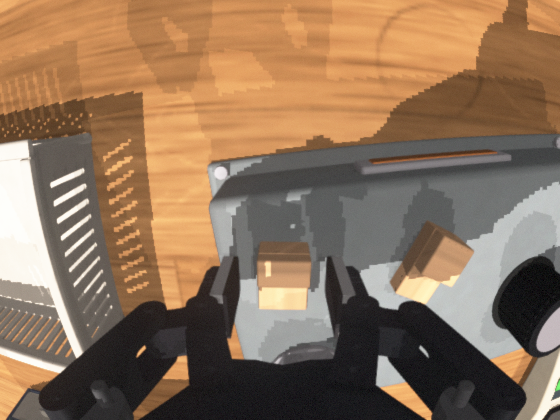

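The offcut at (284,275) lies between the pads. Closing on it.

Emit:
jog_arm(
  turn=[
    [0, 0, 0],
    [0, 0, 0],
    [0, 0, 0],
    [0, 0, 0],
    [0, 0, 0],
  ],
  slide=[
    [0, 2, 0],
    [0, 0, 0],
    [0, 0, 0],
    [0, 0, 0],
    [0, 0, 0],
  ],
  grip=[35, 10, 10, 10, 10],
  newtons=30,
)

```text
time: 5.75
tool_pos: [0.5398, 0.0881, 0.0794]
tcp_rot: [-1.571, 0.001, -0.004]
wrist_force: [0.1, 0.1, 6.1]
width: 0.268
```

Emit:
jog_arm(
  turn=[
    [0, 0, 0],
    [0, 0, 0],
    [0, 0, 0],
    [0, 0, 0],
    [0, 0, 0],
  ],
  slide=[
    [0, -5, 0],
    [0, -15, 0],
    [0, -25, 0],
    [0, -20, 0],
    [0, 0, 0],
  ],
  grip=[10, 10, 10, 10, 10],
)

```text
time: 6.25
tool_pos: [0.5415, 0.0883, 0.1474]
tcp_rot: [-1.57, -0.003, -0.008]
wrist_force: [-0.3, 0.1, -0.5]
width: 0.274
```

```bash
python3 - <<'E'
from st import *
rel(.549,-.22)
p=shot('wrist','w3.png')
E
```

```text
6.25 pos [0.5415 0.0883 0.1474] yaw z 89.84 ydir [ 0.007  0.001 -1.   ] F [-0.3   0.06 -0.47] T [ 0.04 -0.06  0.06] w 0.274 q [ 0.12  0.11  1.98  0.    1.04 -1.45]
slide to 0.549 -0.22 [ 8.400e+00 -2.000e-01 -3.083e+02]
```

View pics/w3.png

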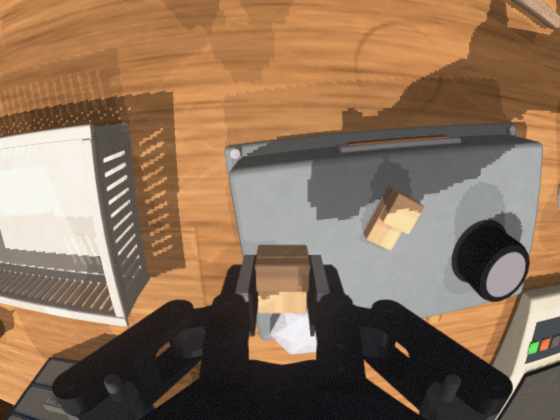

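Width 0.27 (about 23 mm): the short offcut is held. Carrying it to the tray.

Emit:
jog_arm(
  turn=[
    [0, 0, 0],
    [0, 0, 0],
    [0, 0, 0],
    [0, 0, 0],
    [0, 0, 0],
  ],
  slide=[
    [2, 0, -20],
    [2, 0, -45],
    [2, 0, -48],
    [2, 0, -48],
    [0, 0, -48],
  ],
  grip=[10, 10, 10, 10, 10],
)

```text
time: 6.8
tool_pos: [0.5453, -0.1224, 0.142]
tcp_rot: [-1.57, 0.003, -0.0]
wrist_force: [-0.6, 0.1, -0.9]
width: 0.272
```

Emit:
jog_arm(
  turn=[
    [0, 0, 0],
    [0, 0, 0],
    [0, 0, 0],
    [0, 0, 0],
    [0, 0, 0],
  ],
  slide=[
    [0, 0, -48],
    [0, 0, -36],
    [0, 0, -15],
    [0, 0, 0],
    [0, 20, 0],
  ],
  grip=[10, 10, 10, 10, 10],
)

```text
time: 7.3
tool_pos: [0.5478, -0.2201, 0.1252]
tcp_rot: [-1.572, -0.0, -0.006]
wrist_force: [-0.2, 1.1, 0.6]
width: 0.274
```

Emit:
jog_arm(
  turn=[
    [0, 0, 0],
    [0, 0, 0],
    [0, 0, 0],
    [0, 0, 0],
    [0, 0, 0],
  ],
  slide=[
    [0, 35, 0],
    [0, 30, 0],
    [0, 20, 0],
    [0, 0, 0],
    [0, 0, 0],
  ],
  grip=[10, 10, 10, 10, 55],
)

```text
time: 7.8
tool_pos: [0.5457, -0.2184, 0.0379]
tcp_rot: [-1.57, 0.002, 0.0]
wrist_force: [0.2, -0.2, -0.0]
width: 0.426
```

Emit:
jog_arm(
  turn=[
    [0, 0, 0],
    [0, 0, 0],
    [0, 0, 0],
    [0, 0, 0],
    [0, 0, 0],
  ],
  slide=[
    [0, 0, 0],
    [0, 0, 0],
    [0, -25, 0],
    [0, -40, 0],
    [0, -40, 0],
  ],
  grip=[55, 55, 55, 55, 55],
)

```text
time: 8.3
tool_pos: [0.5458, -0.22, 0.145]
tcp_rot: [-1.571, 0.002, -0.002]
wrist_force: [0.2, -1.3, 0.3]
width: 0.547
```

```bash
python3 - <<'E'
from st import *
rel(.5369,.1638)
p=shot('wrist','w4.png')
E
```

```text
8.3 pos [ 0.5458 -0.22    0.145 ] yaw z 89.83 ydir [ 0.  0. -1.] F [ 0.17 -1.31  0.27] T [ 0.06 -0.04 -0.02] w 0.547 q [-0.43  0.19  1.9   0.    1.06 -1.99]
slide to 0.5369 0.1638 [-10.1   0.  383.7]
```

View pics/w4.png

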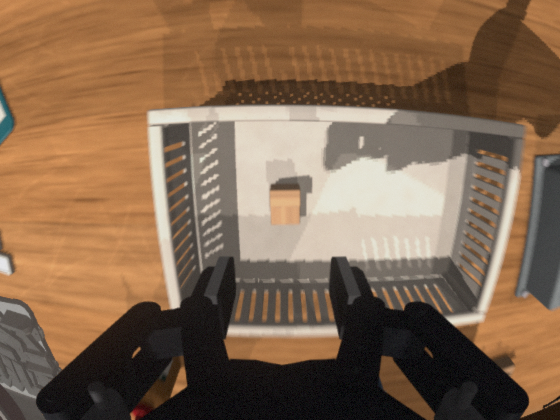

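offcut_short lies on the tray floor at (285,204). Next is offcut_long.

Emit:
jog_arm(
  turn=[
    [0, 0, 0],
    [0, 0, 0],
    [0, 0, 0],
    [0, 0, 0],
    [0, 0, 0],
  ],
  slide=[
    [-2, 0, 30],
    [-2, 0, 48],
    [-2, 0, 49],
    [-2, 0, 49],
    [-2, 0, 49],
  ],
  grip=[55, 55, 55, 55, 55],
)

```text
time: 8.85
tool_pos: [0.5371, 0.0066, 0.1448]
tcp_rot: [-1.571, 0.001, -0.005]
wrist_force: [0.8, 0.7, -0.4]
width: 0.546
```

Emit:
jog_arm(
  turn=[
    [0, 0, 0],
    [0, 0, 0],
    [0, 0, 0],
    [0, 0, 0],
    [0, 0, 0],
  ],
  slide=[
    [0, 0, 49],
    [0, 0, 48],
    [0, 0, 40],
    [0, 0, 22],
    [0, 0, 0],
  ],
  grip=[55, 55, 55, 55, 55],
)

```text
time: 9.35
tool_pos: [0.5377, 0.1671, 0.1447]
tcp_rot: [-1.569, -0.003, -0.001]
wrist_force: [-0.2, -0.6, 0.2]
width: 0.55
```

Emit:
jog_arm(
  turn=[
    [0, 0.147, 0],
    [0, 0.148, 0],
    [0, 0.148, 0],
    [0, 0, 0],
  ],
  slide=[
    [0, 0, 0],
    [0, 0, 0],
    [0, 0, 0],
    [0, 0, 0],
  ],
  grip=[55, 55, 55, 55],
)

```text
time: 9.75
tool_pos: [0.5375, 0.1631, 0.144]
tcp_rot: [-1.542, 0.35, -0.352]
wrist_force: [0.2, -0.5, -0.1]
width: 0.553
```

```bash
python3 - <<'E'
from st import *
rel(.5369,.1638)
p=shot('wrist','w5.png')
E
```

```text
9.75 pos [0.5375 0.1631 0.144 ] yaw z 64.39 ydir [ 0.001 -0.    -1.   ] F [ 0.15 -0.5  -0.12] T [ 0.03  0.03 -0.03] w 0.553 q [ 0.25  0.14  1.95 -0.    1.05 -0.87]
slide to 0.5369 0.1638 [-0.9 -0.   0.4]
```

View pics/w5.png

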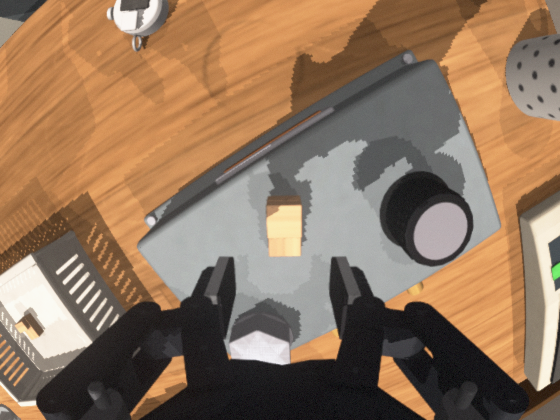

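The long offcut at (284,226) is aligned and centred between the fingers. Descending 63 mm and gripping.

Emit:
jog_arm(
  turn=[
    [0, 0, 0],
    [0, 0, 0],
    [0, 0, 0],
    [0, 0, 0],
    [0, 0, 0],
  ],
  slide=[
    [-1, 25, 0],
    [-1, 24, 0],
    [0, 10, 0],
    [0, 3, 0],
    [0, 0, 0],
  ],
  grip=[55, 55, 55, 55, 55],
)

```text
time: 10.3
tool_pos: [0.5355, 0.1646, 0.0814]
tcp_rot: [-1.543, 0.349, -0.349]
wrist_force: [0.1, 0.4, 1.0]
width: 0.551
```

Emit:
jog_arm(
  turn=[
    [0, 0, 0],
    [0, 0, 0],
    [0, 0, 0],
    [0, 0, 0],
    [0, 0, 0],
  ],
  slide=[
    [0, 0, 0],
    [0, 0, 0],
    [0, 0, 0],
    [0, 0, 0],
    [0, 0, 0],
  ],
  grip=[35, 10, 10, 10, 10],
)

```text
time: 10.8
tool_pos: [0.5365, 0.1651, 0.0828]
tcp_rot: [-1.541, 0.347, -0.351]
wrist_force: [0.9, 0.0, 6.2]
width: 0.25
```

Emit:
jog_arm(
  turn=[
    [0, 0, 0],
    [0, 0, 0],
    [0, 0, 0],
    [0, 0, 0],
    [0, 0, 0],
  ],
  slide=[
    [0, -5, 0],
    [0, -15, 0],
    [0, -25, 0],
    [0, -20, 0],
    [0, 0, 0],
  ],
  grip=[10, 10, 10, 10, 10],
)

```text
time: 11.3
tool_pos: [0.5379, 0.1656, 0.1506]
tcp_rot: [-1.539, 0.344, -0.354]
wrist_force: [0.8, -0.8, -0.4]
width: 0.252
```

```bash
python3 - <<'E'
from st import *
rel(.549,-.12)
p=shot('wrist','w6.png')
E
```

```text
11.3 pos [0.5379 0.1656 0.1506] yaw z 64.46 ydir [ 0.007  0.002 -1.   ] F [ 0.78 -0.78 -0.43] T [ 0.02 -0.01  0.01] w 0.252 q [ 0.25  0.13  1.95  0.    1.05 -0.87]
slide to 0.549 -0.12 [ 133.2   -0.4 -252.9]
```

View pics/w6.png

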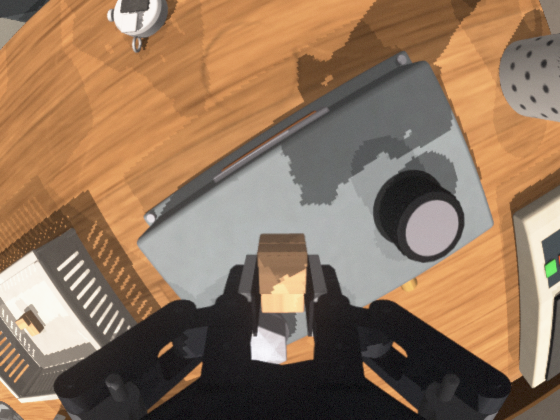

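Held (width 0.25). To the tray at (0.549, −0.12).

Emit:
jog_arm(
  turn=[
    [0, 0, 0],
    [0, 0, 0],
    [0, 0, 0],
    [0, 0, 0],
    [0, 0, 0],
  ],
  slide=[
    [11, 0, -20],
    [20, 0, -39],
    [21, 0, -40],
    [21, 0, -40],
    [21, 0, -40],
  ],
  grip=[10, 10, 10, 10, 10],
)

```text
time: 11.85
tool_pos: [0.5416, -0.0386, 0.145]
tcp_rot: [-1.543, 0.351, -0.347]
wrist_force: [0.4, 0.3, 0.3]
width: 0.251
```

Emit:
jog_arm(
  turn=[
    [0, 0, 0],
    [0, 0, 0],
    [0, 0, 0],
    [0, 0, 0],
    [0, 0, 0],
  ],
  slide=[
    [21, 0, -40],
    [12, 0, -23],
    [6, 0, -11],
    [0, 0, 0],
    [0, 20, 0],
  ],
  grip=[10, 10, 10, 10, 10],
)

```text
time: 12.35
tool_pos: [0.5483, -0.1205, 0.1283]
tcp_rot: [-1.542, 0.346, -0.354]
wrist_force: [0.5, 0.3, -0.3]
width: 0.249
```

Emit:
jog_arm(
  turn=[
    [0, 0, 0],
    [0, 0, 0],
    [0, 0, 0],
    [0, 0, 0],
    [0, 0, 0],
  ],
  slide=[
    [0, 35, 0],
    [0, 32, 0],
    [0, 22, 0],
    [0, 0, 0],
    [0, 0, 0],
  ],
  grip=[10, 10, 10, 10, 55],
)

```text
time: 12.85
tool_pos: [0.5458, -0.1193, 0.037]
tcp_rot: [-1.542, 0.35, -0.347]
wrist_force: [-0.0, 0.1, -0.0]
width: 0.4
```

Emit:
jog_arm(
  turn=[
    [0, 0, 0],
    [0, 0, 0],
    [0, 0, 0],
    [0, 0, 0],
    [0, 0, 0],
  ],
  slide=[
    [0, 0, 0],
    [0, 0, 0],
    [0, -25, 0],
    [0, -45, 0],
    [0, -45, 0],
  ],
  grip=[55, 55, 80, 100, 100],
)

```text
time: 13.35
tool_pos: [0.5458, -0.1207, 0.154]
tcp_rot: [-1.542, 0.35, -0.35]
wrist_force: [0.7, 0.3, -0.4]
width: 0.995
```

```bash
python3 - <<'E'
from st import *
rel(.5705,.2542)
p=shot('wrist','w7.png')
p=shot('top','t7.png');cv2.imwrite('pics/t7.png',cv2.resize(cv2.imread('pics/t7.png')[140:260,120:420],None,fx=2.6,fy=2.6,interpolation=cv2.INTER_CUBIC))
E
```

```text
13.35 pos [ 0.5458 -0.1207  0.154 ] yaw z 64.45 ydir [-0.  0. -1.] F [ 0.68  0.25 -0.43] T [-0.06 -0.06  0.02] w 0.995 q [-0.26  0.12  1.95  0.    1.07 -1.39]
slide to 0.5705 0.2542 [-1.394e+02  1.000e-01  3.488e+02]
```

View pics/w7.png

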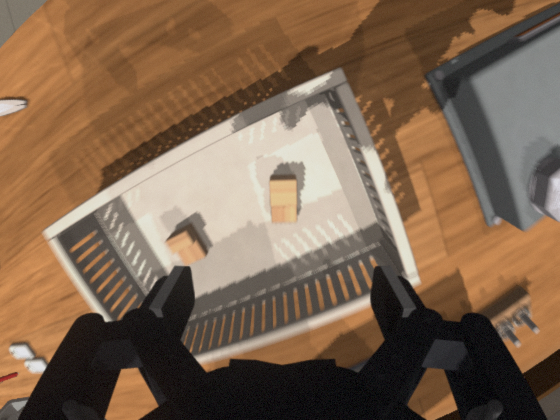

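View pics/t7.png

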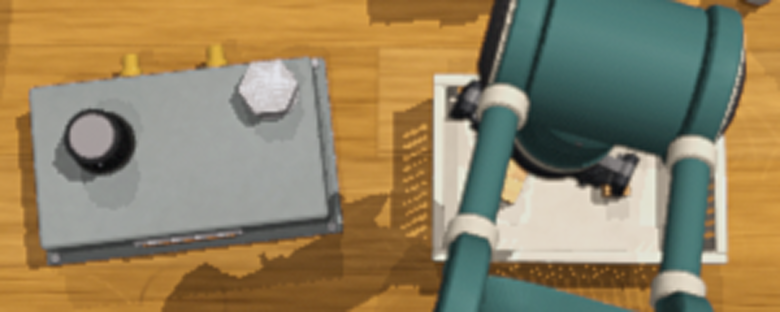

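Both offcuts lie in the tray, at wrist px (186,245) and (283,199), and the cap is still on. Now over to the cap.

Emit:
jog_arm(
  turn=[
    [0, 0, 0],
    [0, 0, 0],
    [0, 0, 0],
    [0, 0, 0],
    [0, 0, 0],
  ],
  slide=[
    [-10, 0, 25],
    [-18, 0, 45],
    [-18, 0, 45],
    [-18, 0, 45],
    [-18, 0, 45],
  ],
  grip=[100, 100, 100, 100, 100],
)

```text
time: 13.95
tool_pos: [0.5611, 0.1013, 0.1536]
tcp_rot: [-1.541, 0.348, -0.352]
wrist_force: [1.1, 0.2, 0.3]
width: 1.003
```

Emit:
jog_arm(
  turn=[
    [0, 0, 0],
    [0, 0, 0],
    [0, 0, 0],
    [0, 0, 0],
    [0, 0, 0],
  ],
  slide=[
    [-18, 0, 45],
    [-18, 0, 45],
    [-14, 0, 34],
    [-8, 0, 20],
    [0, 0, 0],
  ],
  grip=[100, 100, 100, 100, 100],
)

```text
time: 14.45
tool_pos: [0.5708, 0.2578, 0.1534]
tcp_rot: [-1.541, 0.345, -0.348]
wrist_force: [0.2, -0.5, 0.4]
width: 1.0
```

Emit:
jog_arm(
  turn=[
    [0, 0.14, 0],
    [0, 0.14, 0],
    [0, 0.14, 0],
    [0, 0.14, 0],
    [0, 0.14, 0],
  ],
  slide=[
    [0, 0, 0],
    [0, 0, 0],
    [0, 0, 0],
    [0, 0, 0],
    [0, 0, 0],
  ],
  grip=[100, 100, 100, 100, 100],
)

```text
time: 14.95
tool_pos: [0.5707, 0.2533, 0.1529]
tcp_rot: [-1.378, 0.895, -0.896]
wrist_force: [-0.1, -0.4, 1.1]
width: 0.998
```

Emit:
jog_arm(
  turn=[
    [0, 0, 0],
    [0, 0, 0],
  ],
  slide=[
    [0, 0, 0],
    [0, 0, 0],
  ],
  grip=[100, 100],
)

```text
time: 15.15
tool_pos: [0.5706, 0.2537, 0.1527]
tcp_rot: [-1.381, 0.888, -0.889]
wrist_force: [0.1, 0.6, -0.5]
width: 0.999
```

```bash
python3 - <<'E'
from st import *
rel(.571,.2545)
p=shot('wrist','w8.png')
E
```

```text
15.15 pos [0.5706 0.2537 0.1527] yaw z 24.49 ydir [ 0.001  0.    -1.   ] F [ 0.07  0.59 -0.52] T [-0.02 -0.    0.02] w 0.999 q [ 0.38  0.24  1.81 -0.    1.09 -0.05]
slide to 0.571 0.2545 [-0.6  0.   0.7]
```

View pics/w8.png

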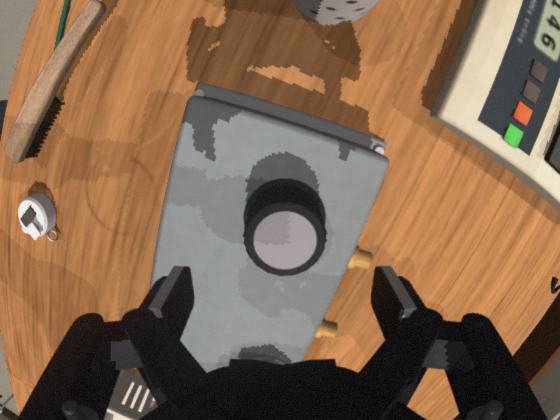

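The cap at (285,240) is centred between the fingers. Descending to z ≈ 0.082.

Emit:
jog_arm(
  turn=[
    [0, 0, 0],
    [0, 0, 0],
    [0, 0, 0],
    [0, 0, 0],
    [0, 0, 0],
  ],
  slide=[
    [-0.6, 20, 0.7],
    [0, 25, 0],
    [0, 18, 0],
    [0, 8, 0],
    [0, 0, 0],
  ],
  grip=[100, 100, 100, 100, 100],
)

```text
time: 15.7
tool_pos: [0.5697, 0.2547, 0.0798]
tcp_rot: [-1.384, 0.892, -0.889]
wrist_force: [0.3, 0.3, -0.2]
width: 1.0
```

Emit:
jog_arm(
  turn=[
    [0, 0, 0],
    [0, 0, 0],
    [0, 0, 0],
    [0, 0, 0],
    [0, 0, 0],
  ],
  slide=[
    [0, 0, 0],
    [0, 0, 0],
    [0, 0, 0],
    [0, 0, 0],
    [0, 0, 0],
  ],
  grip=[75, 65, 45, 45, 45],
  newtons=40,
)

```text
time: 16.2
tool_pos: [0.5719, 0.2558, 0.0831]
tcp_rot: [-1.379, 0.889, -0.892]
wrist_force: [-0.0, 0.1, 6.0]
width: 0.579
```

```bash
python3 - <<'E'
from st import *
p=shot('wrist','w9.png')
E
```

```text
16.2 pos [0.5719 0.2558 0.0831] yaw z 24.36 ydir [ 0.003  0.001 -1.   ] F [-0.03  0.09  5.98] T [-0.12  0.15  0.05] w 0.579 q [ 0.38  0.32  1.86 -0.    0.96 -0.04]
```

View pics/w9.png

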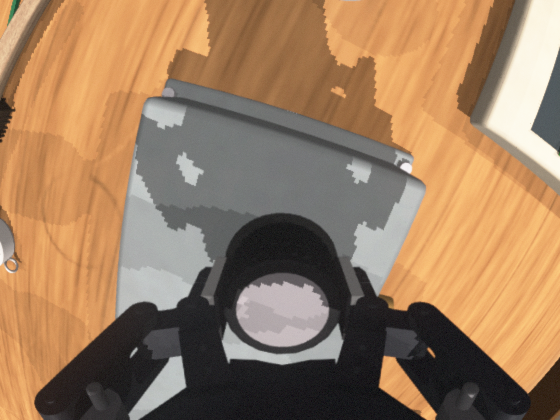

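Gripped at width 0.58, with lateral force close to zero. I'll try counterclockwise first: negative tool y, about 8° at a time, watching the torque.

Emit:
jog_arm(
  turn=[
    [0, -0.07, 0],
    [0, -0.07, 0],
    [0, 0, 0],
  ],
  slide=[
    [0, 0, 0],
    [0, 0, 0],
    [0, 0, 0],
  ],
  grip=[45, 45, 45],
  newtons=60,
)

```text
time: 16.55
tool_pos: [0.5717, 0.256, 0.0832]
tcp_rot: [-1.421, 0.785, -0.786]
wrist_force: [-1.2, -0.1, 6.7]
width: 0.574
```

```bash
python3 st.py
```

```text
16.55 pos [0.5717 0.256  0.0832] yaw z 32.21 ydir [ 0.002  0.003 -1.   ] F [-1.19 -0.05  6.73] T [ 0.09  0.34 -1.2 ] w 0.574 q [ 0.38  0.32  1.86  0.    0.96 -0.18]
```

Emit:
jog_arm(
  turn=[
    [0, -0.07, 0],
    [0, -0.07, 0],
    [0, 0, 0],
  ],
  slide=[
    [0, 0, 0],
    [0, 0, 0],
    [0, 0, 0],
  ],
  grip=[45, 45, 45],
)

```text
time: 16.85
tool_pos: [0.5714, 0.2562, 0.083]
tcp_rot: [-1.46, 0.677, -0.677]
wrist_force: [-1.4, 1.4, 6.2]
width: 0.571
```

```bash
python3 st.py
```

```text
16.85 pos [0.5714 0.2562 0.083 ] yaw z 40.31 ydir [ 0.001  0.002 -1.   ] F [-1.37  1.4   6.19] T [ 0.1   0.29 -0.96] w 0.571 q [ 0.38  0.32  1.86  0.    0.96 -0.32]
```

Torque is about −1 N m, which may be friction slipping against a stop. I'll compare with the other direction.

Emit:
jog_arm(
  turn=[
    [0, 0.07, 0],
    [0, 0.07, 0],
    [0, 0, 0],
  ],
  slide=[
    [0, 0, 0],
    [0, 0, 0],
    [0, 0, 0],
  ],
  grip=[45, 45, 45],
)

```text
time: 17.15
tool_pos: [0.5719, 0.256, 0.0831]
tcp_rot: [-1.422, 0.783, -0.786]
wrist_force: [-0.6, -0.4, 5.5]
width: 0.574
```

```bash
python3 st.py
```

```text
17.15 pos [0.5719 0.256  0.0831] yaw z 32.29 ydir [ 0.003  0.001 -1.   ] F [-0.64 -0.39  5.5 ] T [-0.04  0.09 -0.11] w 0.574 q [ 0.38  0.32  1.86  0.    0.96 -0.18]
```

Emit:
jog_arm(
  turn=[
    [0, 0.1, 0],
    [0, 0.1, 0],
    [0, 0.1, 0],
    [0, 0, 0],
  ],
  slide=[
    [0, 0, 0],
    [0, 0, 0],
    [0, 0, 0],
    [0, 0, 0],
  ],
  grip=[45, 45, 45, 45],
)

```text
time: 17.55
tool_pos: [0.5721, 0.2558, 0.0831]
tcp_rot: [-1.319, 1.011, -1.014]
wrist_force: [-0.7, -0.1, 5.5]
width: 0.568
```

```bash
python3 st.py
```

```text
17.55 pos [0.5721 0.2558 0.0831] yaw z 15.07 ydir [ 0.003  0.001 -1.   ] F [-0.69 -0.13  5.49] T [-0.08  0.05 -0.14] w 0.568 q [ 0.38  0.32  1.86 -0.    0.96  0.12]
```

Clockwise moves 25° with almost no torque (−0.1 N m), while counterclockwise hit a stop at about −1 N m, so it loosens clockwise. The cap slipped at the stop until yaw 40.3°. With the stop about 5° from the start, the target yaw is about −45°, so 1.04 rad more.

Emit:
jog_arm(
  turn=[
    [0, 0.13, 0],
    [0, 0.13, 0],
    [0, 0.13, 0],
    [0, 0.13, 0],
    [0, 0, 0],
  ],
  slide=[
    [0, 0, 0],
    [0, 0, 0],
    [0, 0, 0],
    [0, 0, 0],
    [0, 0, 0],
  ],
  grip=[45, 45, 45, 45, 45],
)

```text
time: 18.05
tool_pos: [0.5722, 0.2558, 0.0831]
tcp_rot: [-1.073, 1.395, -1.397]
wrist_force: [0.0, 0.3, 4.7]
width: 0.573
```

```bash
python3 st.py
```

```text
18.05 pos [0.5722 0.2558 0.0831] yaw z -14.77 ydir [ 0.003  0.001 -1.   ] F [0.01 0.27 4.67] T [-0.1   0.03 -0.08] w 0.573 q [ 0.38  0.32  1.86 -0.    0.96  0.64]
```

Emit:
jog_arm(
  turn=[
    [0, 0.13, 0],
    [0, 0.13, 0],
    [0, 0.13, 0],
    [0, 0.13, 0],
    [0, 0, 0],
  ],
  slide=[
    [0, 0, 0],
    [0, 0, 0],
    [0, 0, 0],
    [0, 0, 0],
    [0, 0, 0],
  ],
  grip=[45, 45, 45, 45, 45],
)

```text
time: 18.55
tool_pos: [0.5723, 0.2558, 0.0831]
tcp_rot: [-0.732, 1.753, -1.753]
wrist_force: [0.0, 0.4, 6.1]
width: 0.572
```

```bash
python3 st.py
```

```text
18.55 pos [0.5723 0.2558 0.0831] yaw z -44.48 ydir [ 0.003  0.001 -1.   ] F [0.04 0.38 6.14] T [-0.19  0.   -0.07] w 0.572 q [ 0.38  0.32  1.86 -0.    0.96  1.16]
```

Free all the way. A gentle test lift of 8 mm next, watching Fz.

Emit:
jog_arm(
  turn=[
    [0, 0, 0],
    [0, 0, 0],
    [0, 0, 0],
  ],
  slide=[
    [0, -4, 0],
    [0, -4, 0],
    [0, 0, 0],
  ],
  grip=[45, 45, 45],
)

```text
time: 18.85
tool_pos: [0.5708, 0.2554, 0.0895]
tcp_rot: [-0.737, 1.753, -1.753]
wrist_force: [1.0, -0.8, -1.0]
width: 0.573
```

```bash
python3 - <<'E'
from st import *
p=shot('wrist','w10.png')
E
```

```text
18.85 pos [0.5708 0.2554 0.0895] yaw z -44.37 ydir [ 0.  0. -1.] F [ 1.01 -0.79 -1.04] T [ 0.04 -0.26 -0.01] w 0.573 q [0.38 0.31 1.86 0.   0.97 1.16]
```

View pics/w10.png

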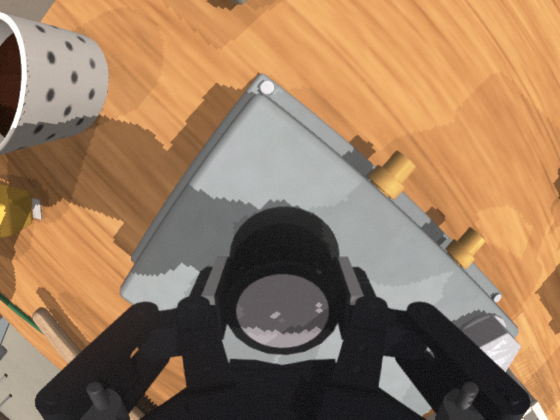

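Fz is about −1 N, just the cap's weight, and the cap keeps its place in the fingers, so it's free. Lifting the rest of the way.

Emit:
jog_arm(
  turn=[
    [0, 0, 0],
    [0, 0, 0],
    [0, 0, 0],
    [0, 0, 0],
    [0, 0, 0],
  ],
  slide=[
    [0, -8, 0],
    [0, -12, 0],
    [0, -15, 0],
    [0, -20, 0],
    [0, -20, 0],
  ],
  grip=[45, 45, 45, 45, 45],
)

```text
time: 19.4
tool_pos: [0.5701, 0.2552, 0.1657]
tcp_rot: [-0.738, 1.754, -1.753]
wrist_force: [1.0, -0.1, -1.6]
width: 0.57
```

Emit:
jog_arm(
  turn=[
    [0, 0, 0],
    [0, 0, 0],
    [0, 0, 0],
    [0, 0, 0],
    [0, 0, 0],
  ],
  slide=[
    [0, -15, 0],
    [0, -5, 0],
    [0, 0, 0],
    [0, 0, 0],
    [0, 0, 0],
  ],
  grip=[45, 45, 45, 45, 45],
)

```text
time: 19.9
tool_pos: [0.5699, 0.2549, 0.1828]
tcp_rot: [-0.74, 1.754, -1.754]
wrist_force: [-0.4, -0.1, -0.5]
width: 0.573
```

```bash
python3 - <<'E'
from st import *
print(s['joint_vel'].round(4))
p=shot('wrist','w11.png')
p=shot('scene','s11.png')
for t in ['cap','offcut_long','offcut_short']:
    print(t,[(round(r['conf'],2),w(p,r['xyz']).round(3),proj(p,w(p,r['xyz'])).round()) for r in nets.search_frame(t,p)[:3]])
p=shot('top','t11.png')
for t in ['cap','offcut_long','offcut_short']:
    print(t,[(round(r['conf'],2),w(p,r['xyz']).round(3),proj(p,w(p,r['xyz'])).round()) for r in nets.search_frame(t,p)[:3]])
E
```

```text
19.9 pos [0.5699 0.2549 0.1828] yaw z -44.41 ydir [-0.002 -0.001 -1.   ] F [-0.37 -0.06 -0.54] T [-0.02 -0.    0.01] w 0.573 q [0.38 0.22 1.78 0.   1.14 1.16]
[ 0.0016  0.0031 -0.0011  0.001  -0.0028 -0.0001]
cap [(0.95, array([0.557, 0.236, 0.181]), array([206., 126.]))]
offcut_long []
offcut_short [(0.37, array([0.516, 0.13 , 0.049]), array([226., 195.]))]
cap [(0.8, array([0.558, 0.241, 0.204]), array([148., 190.]))]
offcut_long [(0.49, array([ 0.537, -0.121,  0.024]), array([317., 212.]))]
offcut_short [(0.48, array([ 0.543, -0.215,  0.015]), array([355., 210.]))]
```

View pics/w11.png

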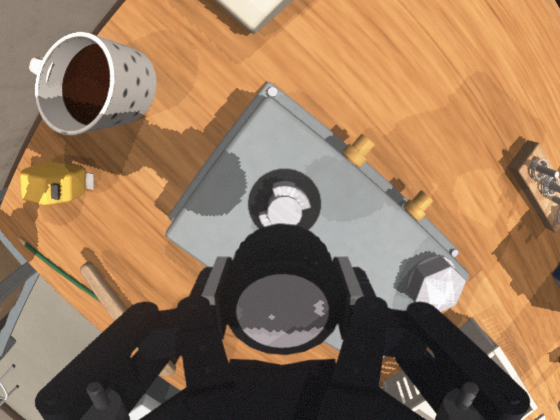

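View pics/s11.png

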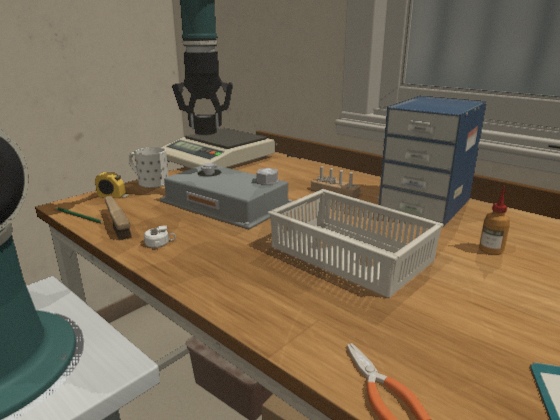

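View pics/t11.png

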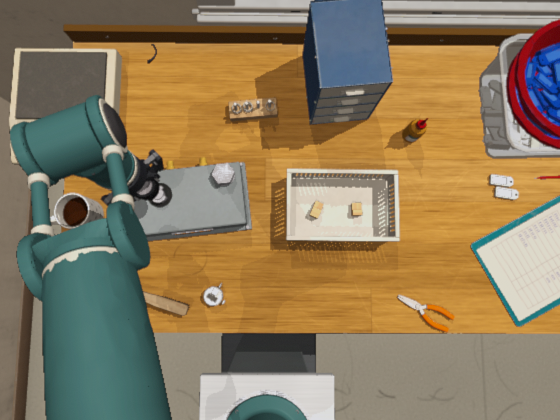

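The wrist view shows the bare neck at (285,205), with the cap held above it at (282,300). The top view shows both offcuts in the tray at (317,211) and (356,209). Handing in.

```bash
python3 -c "
from h import *
print(bot.finish_job())"
```

```text
the job is handed in; nothing more can be done
None
```

The job is handed in at about 20 s of the 64 s allowed: both offcuts are in the white tray and the cap is off, held above the neck. The hand-in reports no verdict, so this rests on my own checks.

- **Offcuts:** both went into the tray while the cap was still on. In the last top view they lie on its floor at about (0.54, −0.12) and (0.54, −0.215) m.
- **Thread:** the cap loosens clockwise. Counterclockwise met a stop at about 1 N m within the first 8° and the fingers slipped on the cap. Clockwise turned freely, to an estimated 80° from its start. That angle is worked out from the stop, not measured directly.
- **Cap:** a test lift showed only the cap's weight, so I lifted it off. The fingers are at (0.570, 0.255, 0.183) m, within about 2 mm of the neck's axis. The cap's lower edge is at an estimated height of 0.16 m, about 10 cm above the reservoir's top. The arm is still and the grip is set to 60 N.

**Disagreements:**
- In the last scene view the network put offcut_short on the reservoir, at low confidence (0.37). The top and wrist pictures show the reservoir top clear, so I took that as a false report.
- The network's cap positions were about 15–20 mm off the fingers' axis. It reports the middle of the visible surface, and the pictures show the cap squarely in the fingers.

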